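# Unclip the charged battery pack from its dock and put it in the tray

## Robot

A 7-joint arm with a two-finger parallel gripper is mounted at the origin on the work surface. World frame = base frame: x ahead of the robot, y to its left, z up, the work surface at z = 0. Lengths are in mm, angles in rad, forces in N, time in s.
With the tool pointing down it reaches from about 425 to 875 mm from the base axis. Payload 9.9 kg.
Tool frame: the origin (TCP) lies midway between the tips of the shut fingers; the grasp point (between the pads) lies 19 mm behind it; z points along the fingers, y is the direction in which the jaws open and shut (so a half turn about z gives the same grasp; the last joint's range is limited). The gripper opens to 85 mm and grips with 20 to 120 N. Pads are 22 mm wide; open, the fingers measure 114 mm over their backs; the gripper's body (76 mm by 85 mm) begins 54 mm behind the grasp point. The pads swing forward as they close: fully open they stand 13 mm farther back than shut.
Start: joints at [1.261, 0.576, 0.025, 1.437, -0.015, 1.129, -0.057], TCP at [151.127, -657.867, 209.589] pointing down, gripper open.
Joint ranges: [-2.76, 2.76], [-0.34, 2.15], [-1.52, 1.57], [0.19, 2.46], [-1.09, 4.23], [0.17, 1.99], [-2.82, 2.82]. Speed limits (rad/s): [2.22, 2.22, 3.01, 3.01, 3.14, 3.14, 3.14].

## Interface

Orientations are given as a rotation vector (axis times angle).
In Python, from rig import env, hand, solver, capture gives the robot as it stands. Calls block until the motion is done:
- env.move_ptp(position, orientation): joint-space move of the TCP to a pose.
- env.servo_line(position, rot=None, v=150): straight line of the TCP; rot=None keeps the orientation; v is the mean speed in mm/s.
- env.set_joints(angles): joint-space move.
- hand.grip(opening, grasp_force=None): finger opening in mm; grasp_force is the grip in N (None keeps the last); returns when the fingers have stopped.
- env.wait(seconds).
- solver.inverse_kinematics(position, orientation): joint angles nearest the present ones, or None.
- env.read_state(): the state.
- capture(name): name is "scene" or "top" or "wrist"; returns a dict with "image" (420x560x3 uint8, red, green, blue), "z_map" (420x560 float32, mm along the optical axis (not along the pixel's ray), 0 where there is no reading), "camera_matrix" (3x3 intrinsics, pixels), "k1" (the pictures are not rectified: a ray, as slopes to the right and down, at radius r is drawn at 1 + k1 r^2 times it, then the intrinsics apply), "rvec" (rotation vector, rad) and "tvec" (3), from world to camera coordinates, as OpenCV has them; the wrist camera has in their place "tool_from_camera" (4x4, takes a point from camera to tool coordinates, whose origin is the TCP and whose axes are the flange's). Camera axes: x right, y down, z forward; pixel columns grow to the right and rows downward; lengths in mm; the calibration is good to about 2 mm. A picture is of the moment at which its call begins: read the wrist's pose just before it.
A pose or a line that the arm cannot do raises env.IKError and nothing moves.
- env.finish_job(): hands the job in, once; it reports no verdict.
The state is a dict: "time": time; "joint_positions": joint angles; "qvel": joint speeds; "effort": joint torques, N m; "ee_pos": TCP position; "eef_rot": TCP orientation; "wrist_force": force on the tool from outside, world axes, zero at the start; "ft_torque": the same for the moment, N m; "finger_gap": finger opening in mm.
Only numpy, scipy, OpenCV 4.12 (cv2) and the standard library are available. Lean on these libraries where they do the work, as an engineer would, in place of code of your own. Each camera call takes 0.05 s, during which the arm holds its last target.

## Task

Take the battery pack off its charging dock: hold down the orange release on top while you slide the pack straight out along the rails onto the dock's front shelf until it is clear of the rails, then lift it over and set it down gently, upright and flat, in the middle of the blue tray. Do not yank on the clip or lean hard on the pack while it is in the rails, and leave the other things on the table where they are.

Things in the scene. Friction and masses are not known exactly. Their poses are not given: they have to be found in the camera images.
- pack: Grey battery pack with a blue band, 0.3 to 0.6 kg: a block 100 long (x) x 56 wide (y) x 40 mm high (z). Origin at the centre of its underside, z up; its -x end leads when it comes off. At mid-length a small foot sticks out on each side (x -10 to 10, to 34 mm from the centre line, z 8 to 14 mm) and runs under the rail lips. Above z 16 mm the sides are plain, to be gripped across the 56 mm.
- ridge (a point): Top centre of the grey cross ridge on the pack's top to pull on, at pack x -33, y 0, z 60 mm; 10 thick (x), 50 wide (y), 20 mm above the block. Its rear face is at pack x -28 mm.
- release_top (a point): Centre of the top face of the orange release button just behind the ridge, a plate 32 (x) x 40 mm (y), at pack x -10, y 0, z 48 mm when up; it moves down with the button. Press on this plate with shut fingertips and pull on the ridge's rear face with the same fingers.
- release (a joint): Travel of the release, m: 0 up, 0.005 fully down. Spring: 4 N to start, 7 N at 3.5 mm, 8.2 N fully down. It lowers two orange ears (pack x -22 to -14, to 34 mm each side) that stand 3.5 mm up into notches of the rails: the clip is free beyond 3.5 to 4 mm. A pull makes the ears bind: press before pulling. A second pair of notches is 22 mm farther out: keep it down, or press again there.
- dock: Black charging dock, fixed, 190 long (x) x 100 mm wide (y); origin at the centre of its base, which is 0 to 15 mm above the table, varying. The pack lies on its slick flat bed, 28 mm above the origin. Pack home: dock x +30, y 0, same yaw, against a 44 mm high head at the +x end. The pack comes off by sliding toward dock -x, the open front.
- rails (a point): Middle of the two rails, level with the tops of their yellow lips, at dock x 11, y 0, z 51 mm. Each rail runs over dock x -22 to 44 mm, y 29.5 to 46 mm to either side, lips 15.5 to 23 mm above the bed; they stop the pack from being lifted. The pack's feet are clear of them once the pack's origin is beyond dock x -33 mm (63 mm out).
- shelf (a point): Centre of the front shelf, on the bed's surface at dock x -58.5, y 0, z 28 mm: the bed in front of the rails, dock x -95 to -22 mm, 100 mm wide, with yellow edge lines. The pack, pulled about 80 mm out, stands here and can be gripped across its width.
- tray: Blue open tray, fixed, outside 160 (x) x 135 (y) x 18 mm high, 5 mm walls, 5 mm floor; origin at the centre of its underside. The pack goes in lengthwise along the tray's x, either way round, about in the middle.
- magnet_square: Red triangular welding magnet, 70 x 60 x 14 mm, lying loose; leave alone. Origin at the centre of its underside.
- brush: Loose hand brush lying on the table, about 0.2 m long along its x; leave alone.
- jar: Loose glass jar, 56 mm wide, 70 mm high, black lid; leave alone. Origin at its underside.
- disc: Loose black grinding disc, 115 mm across, 6 mm thick, lying flat; leave alone. Origin at the centre of its underside.
There are look-alikes about, which are no part of the job. What is meant by the tray is not yellow, and is the larger of those in its own colour.

How it is judged (in metres and radians):
On the way, in this order (a step that is already met when the one before it is completed fails the run):
1. the release is held down with the pack still at home on the dock (value of joint release above 0.0035 m and x of pack in the frame of dock above 0.024 m), for 0.1 s.
2. the pack has been slid out clear of the rails, still on the dock's front shelf (x of pack in the frame of dock below -0.033 m and z of pack in the frame of dock between 0.024 and 0.034 m), for 0.2 s.
At the end, for the whole second after the job is handed in: The pack lies flat and upright on the tray's floor (within 3 mm of floor height and 0.06 rad), its origin within 30 mm of the tray's centre along each of the tray's axes, at rest and released (x of pack in the frame of tray between -0.03 and 0.03 m and y of pack in the frame of tray between -0.03 and 0.03 m and z of pack in the frame of tray between 0.002 and 0.008 m and angle between pack's own z axis and vertical below 0.06 rad and linear speed of pack below 0.02 m/s); the robot touches nothing.
It fails at once if the clip is yanked or the pack is leaned on: pack and dock press on each other with more than 30 N while the pack is still in the rails (contact force between pack and dock above 30 N and x of pack in the frame of dock above -0.033 m).
It fails at once if the pack is dropped (falls free of the fingers at more than 0.4 m/s, a fall of about 8 mm) (contact force between the fingers and pack below 0.2 N and linear speed of pack above 0.4 m/s).
It fails at once if the magnet, brush, jar or disc is moved more than 20 mm (distance of any of magnet_square, brush, jar, disc from where it was at the start of the episode above 0.02 m).
It also fails if it takes over 69 s, if anything falls off the work surface, if the arm or the gripper's body presses on something with over 40 N, if the wrist force passes 120 N, or if a joint passes its speed limit or range.

## Working session

There is one attempt and no reset: what is moved stays moved. The work goes in short steps, each a Python script; the robot and the scene stay as the last script left them, time stands still between calls to the robot, and variables do not carry over. Pictures are saved under pics/ and viewed, and the job is handed in when it is done.

```bash
ls; mkdir -p pics
cat > h.py <<'E'
import numpy as np, cv2, pickle
from scipy.spatial.transform import Rotation as R
E
python3 - <<'E'
from rig import env, hand, solver, capture
import cv2,pickle
D={}
for n in("scene","top","wrist"):
    s=env.read_state(); c=capture(n); c['state']=s; D[n]=c
    cv2.imwrite(f"pics/{n}0.png",c["image"][:,:,::-1])
    print(n,{k:v for k,v in c.items() if k not in("image","z_map","state")})
pickle.dump(D,open("d0.pkl","wb"))
print(s)
E
```

```text
pics
scene {'camera_matrix': array([[508.37668834,   0.        , 284.89023324],
       [  0.        , 508.37668834, 220.62055647],
       [  0.        ,   0.        ,   1.        ]]), 'k1': -0.1801261521324919, 'rvec': array([ 2.05914053,  0.96171946, -0.4791421 ]), 'tvec': array([-334.11696252, -180.55885316, 1787.16912517])}
top {'camera_matrix': array([[543.85514948,   0.        , 282.0280028 ],
       [  0.        , 543.85514948, 215.66667669],
       [  0.        ,   0.        ,   1.        ]]), 'k1': -0.21495523311625106, 'rvec': array([ 2.17295235, -2.12071712,  0.12813111]), 'tvec': array([ -10.32323482,  552.53109056, 1648.90757742])}
wrist {'camera_matrix': array([[297.10461951,   0.        , 286.24807783],
       [  0.        , 297.10461951, 211.37120867],
       [  0.        ,   0.        ,   1.        ]]), 'k1': -0.037098980455333316, 'tool_from_camera': array([[ 1.20084892e-04, -9.45286539e-01, -3.26241237e-01,
         8.32823182e+01],
       [ 9.99999946e-01,  1.40607702e-05,  3.27344971e-04,
        -1.84501861e+00],
       [-3.04847592e-04, -3.26241259e-01,  9.45286490e-01,
        -1.63863053e+02],
       [ 0.00000000e+00,  0.00000000e+00,  0.00000000e+00,
         1.00000000e+00]])}
{'time': 0.1, 'joint_positions': array([ 1.26118482,  0.5764619 ,  0.02479667,  1.43780236, -0.01496183,
        1.12900938, -0.0564958 ]), 'qvel': array([ 9.58328208e-04, -3.16634484e-03,  4.12725857e-05, -2.78005553e-03,
       -1.33711218e-03, -1.10578414e-03,  2.44642614e-04]), 'effort': array([ 7.08424704e-03, -7.67301250e+01,  2.25837976e+00, -2.86604100e+01,
        1.59147300e-02,  8.54401529e-03, -1.20879230e-05]), 'ee_pos': array([ 151.05667811, -657.43817048,  208.82609856]), 'eef_rot': array([-3.12010643e+00, -3.53934005e-01,  3.94973827e-04]), 'wrist_force': array([ 0.04463094, -0.84057984, -1.08352102]), 'ft_torque': array([ 0.00374951,  0.04915114, -0.00690507]), 'finger_gap': 85.37823546203175}
```

View pics/scene0.png

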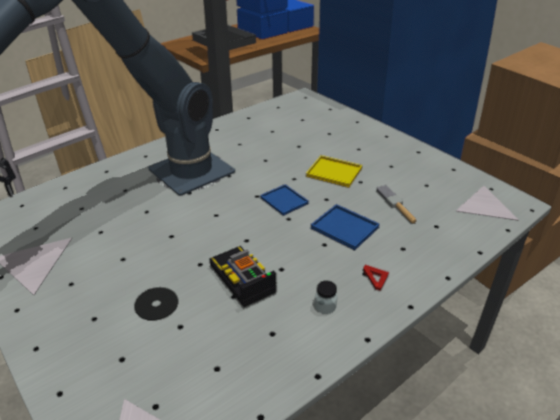

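View pics/top0.png

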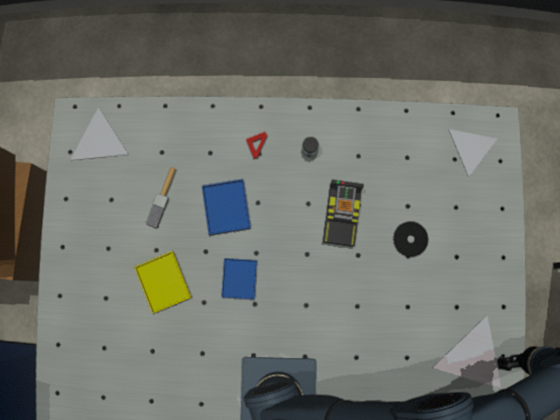

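View pics/wrist0.png

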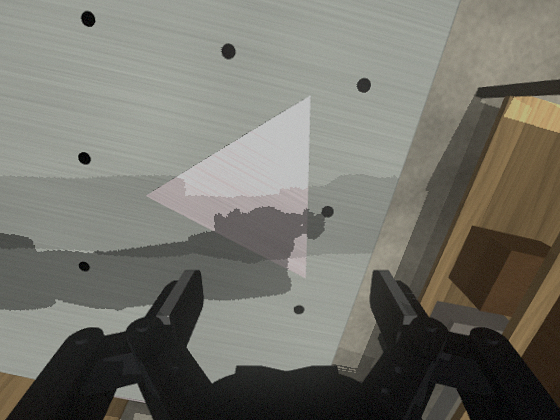

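The scene view and the top view agree. In the top view the dock is at (343,213) with its shelf toward the robot. The larger blue tray is at (226,207), the small blue look-alike at (239,279) and the yellow one at (163,283). The jar is at (310,148) and the disc at (410,239). Next I'll measure the dock and tray in the top view.

```bash
cat > h.py <<'E'
import numpy as np, cv2, pickle
from scipy.spatial.transform import Rotation as R
def cam(c):
    if 'rvec' in c:
        Rm=R.from_rotvec(c['rvec']).as_matrix(); return Rm.T, -Rm.T@c['tvec']
    s=c['state']; T=c['tool_from_camera']; Rt=R.from_rotvec(s['eef_rot']).as_matrix()
    return Rt@T[:3,:3], Rt@T[:3,3]+s['ee_pos']
def rays(c,px):
    px=np.asarray(px,float).reshape(-1,1,2)
    u=cv2.undistortPoints(px,c['camera_matrix'],np.array([c['k1'],0,0,0,0.]),None,None,
      ).reshape(-1,2)
    return np.c_[u,np.ones(len(u))]
def onplane(c,px,z):
    A,o=cam(c); d=rays(c,px)@A.T
    return o+d*((z-o[2])/d[:,2])[:,None]
def depthpts(c,px):
    A,o=cam(c); p=np.asarray(px).astype(int); z=c['z_map'][p[:,1],p[:,0]]
    return o+(rays(c,px)*z[:,None])@A.T
def mask(c,lo,hi,box=None):
    h=cv2.cvtColor(c['image'],cv2.COLOR_RGB2HSV); m=cv2.inRange(h,lo,hi)
    if box is not None:
        x0,y0,x1,y1=box; k=np.zeros_like(m); k[y0:y1,x0:x1]=255; m&=k
    return m
def rect(P):
    (c,s,a)=cv2.minAreaRect(np.asarray(P,np.float32)); return np.round(c,1),np.round(s,1),round(a,2)
def big(m):
    cs,_=cv2.findContours(m,cv2.RETR_EXTERNAL,cv2.CHAIN_APPROX_NONE); return max(cs,key=cv2.contourArea).reshape(-1,2)
E
python3 - <<'E'
from h import *
D=pickle.load(open('d0.pkl','rb')); c=D['top']
m=mask(c,(105,120,40),(130,255,255),(195,170,260,245)); b=big(m)
for z in(0,18): print('tray',z,rect(onplane(c,b,z)[:,:2]))
m=mask(c,(105,120,40),(130,255,255),(210,250,270,310)); print('small',rect(onplane(c,big(m),18)[:,:2]))
# dock
m=mask(c,(0,0,0),(180,255,75),(315,170,372,255)); m=cv2.morphologyEx(m,cv2.MORPH_CLOSE,np.ones((9,9)))
b=big(m);print('dock',rect(onplane(c,b,30)[:,:2]))
ys,xs=np.mgrid[172:252:4,325:365:4]; 
P=depthpts(c,np.c_[xs.ravel(),ys.ravel()]); print(np.round(P[:,2].reshape(xs.shape)).astype(int))
o=mask(c,(5,120,120),(18,255,255),(315,170,372,255)); pts=np.argwhere(o)[:,::-1]; P=depthpts(c,pts);print('orange',len(pts),np.median(P,0)); 
im=cv2.resize(c['image'][165:260,305:385],None,fx=6,fy=6,interpolation=cv2.INTER_CUBIC); cv2.imwrite('pics/topz.png',im[:,:,::-1])
t=np.array([[226,207],[340,238],[343,100]]);print(depthpts(c,t))
E
```

```text
tray 0 (array([582.4, 184. ]), array([158.6, 132.4]), 10.64)
tray 18 (array([579.7, 181.8]), array([156.9, 131. ]), 10.64)
small (array([355.8, 132. ]), array([100.9, 119.9]), 87.85)
dock (array([ 566.6, -184.6]), array([101.8, 200.9]), 83.12)
[[  1   3   2  -3   5   6   1  -6  -8  11]
 [  4   0   5   0  -1   2  -1  -2   3   1]
 [ -2   2  79  72   3   0   1  -1   3   2]
 [ -1  11  61  74  78  75  70  81  78  77]
 [  7  29  34  71  78  73  76  76  53  59]
 [  8  43  32  68  75  74  76  79  34   2]
 [  3  26  35  73  71  70  74  77  31  11]
 [ -1  53  57  73  82  77  74  80  54  -8]
 [  1  60  51  75  80  83  82  77  63   8]
 [  1  54  52  75  82  87  89  56  60   2]
 [  4  52  31  93  89 101  99  54  48  -2]
 [ 26  55  65  72  77  71  72  31  52  -4]
 [ 37  39  31  37  47  44  56  55  34  -3]
 [ 34  37  38  37  39  32  33  32  -1  -4]
 [ 27  33  35  32  38  38  38  26  -3  -5]
 [ 37  33  36  29  36  34  31  33  -4   3]
 [ 34  36  31  42  35  36  35  36   5  -4]
 [ 38  52  30  28  37  39  36  36   4  -1]
 [  3  -1   1  12  32  43  32  39   3   5]
 [  4   0  -4  -1   1   1   0   2   5  -4]]
orange 111 [ 582.9661277  -187.725511     83.00251296]
[[ 580.8149147   182.52542207    1.9504126 ]
 [ 487.93743068 -178.18470975   29.79195169]
 [ 946.14223458 -187.52542608    2.17177313]]
```

View pics/topz.png

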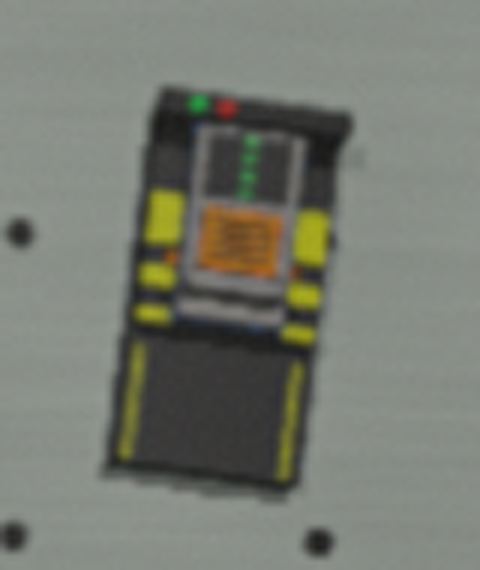

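The dock bed reads about 35 mm (base about 7 mm up) and its yaw is about -0.12. The larger tray measures 158x132, which matches. I'll take a closer wrist view above the pack.

```bash
cat >> h.py <<'E'
def down(yaw): return np.pi*np.array([np.cos(yaw/2),np.sin(yaw/2),0])
E
python3 - <<'E'
from rig import env, hand, solver, capture
from h import *
r=down(-0.12)
print(solver.inverse_kinematics([583,-188,210],r))
env.move_ptp([575,-187,210],r)
hand.grip(0,20)
env.wait(0.3)
s=env.read_state(); c=capture('wrist'); c['state']=s
pickle.dump(c,open('w1.pkl','wb')); cv2.imwrite('pics/w1.png',c['image'][:,:,::-1])
print({k:s[k] for k in('time','ee_pos','eef_rot','wrist_force','finger_gap','joint_positions')})
E
```

```text
[ 0.26863814  0.48019765 -0.0519184   1.60995854  0.0276067   1.05215278
 -1.48190096]
{'time': 3.475, 'ee_pos': array([ 574.98207162, -187.01033453,  209.98490668]), 'eef_rot': array([ 3.13593781e+00, -1.88408598e-01, -7.96927270e-05]), 'wrist_force': array([ 0.62977535, -0.32051013, -0.45608554]), 'finger_gap': -0.08506351492031963, 'joint_positions': array([ 0.27308165,  0.46854154, -0.05583806,  1.63086853,  0.02918538,
        1.04304614, -1.48226405])}
```

View pics/w1.png

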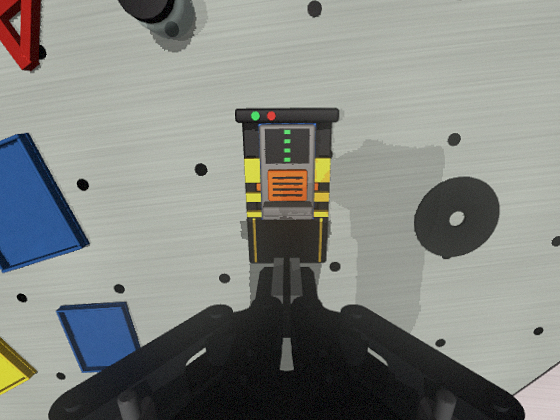

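The wrist view shows the orange release at about (288,186), the ridge at rows 205 to 219 behind it, the yellow lips on both sides, and the dock head at row 115. The yaw looks close to the tool's. Measuring these now.

```bash
cat > m1.py <<'E'
from h import *
c=pickle.load(open('w1.pkl','rb'))
med=lambda box:np.median(depthpts(c,np.array([[x,y] for y in range(box[1],box[3]) for x in range(box[0],box[2])])),0)
print('shelf',med((262,228,312,255)),'deck',med((270,130,282,160)),'table',med((350,120,420,135)))
o=mask(c,(5,150,120),(18,255,255),(262,160,313,206)); o=cv2.morphologyEx(o,cv2.MORPH_CLOSE,np.ones((5,5))); b=big(o)
print('orange z',np.median(depthpts(c,np.argwhere(o)[:,::-1]),0))
bed=35
P=onplane(c,b,bed+48); print('orange',rect(P[:,:2]),P[:,:2].min(0),P[:,:2].max(0))
# yellow lips
y=mask(c,(24,150,120),(34,255,255),(235,150,340,225))
for nm,bx in(('L',(235,150,262,225)),('R',(313,150,340,225))):
    mm=mask(c,(24,150,120),(34,255,255),bx); P=onplane(c,np.argwhere(mm)[:,::-1],bed+23); print(nm,rect(P[:,:2]))
# shelf lines
for nm,bx in(('l',(245,218,262,262)),('r',(314,218,330,262))):
    mm=mask(c,(15,100,60),(34,255,255),bx); p=np.argwhere(mm)[:,::-1]; P=onplane(c,p,bed)[:,:2]; l=cv2.fitLine(P.astype(np.float32),cv2.DIST_L2,0,.01,.01).ravel(); print(nm,l,np.arctan(l[1]/l[0]))
im=cv2.resize(c['image'][100:275,220:355],None,fx=4,fy=3.4,interpolation=cv2.INTER_CUBIC); cv2.imwrite('pics/w1z.png',cv2.convertScaleAbs(im[:,:,::-1],alpha=1.5))
t=mask(c,(105,120,40),(130,255,255),(0,120,100,280)); P=onplane(c,big(t),18)[:,:2];print('tray',P.min(0),P.max(0))
E
python3 m1.py
```

```text
shelf [ 502.08176333 -177.33656372   34.22604994] deck [ 625.77530386 -181.07189063   74.57933652] table [ 6.22951135e+02 -3.12115488e+02 -3.65402638e-01]
orange z [ 584.92979043 -187.86155751   82.19865106]
orange (array([ 585.1, -187.7]), array([38.8, 31. ]), 83.14) [ 567.54038774 -208.04228872] [ 601.76382933 -166.81855678]
L (array([ 578.6, -149.1]), array([15.9, 69. ]), 83.56)
R (array([ 568.5, -223.4]), array([16. , 71.5]), 83.59)
l [ 9.9319243e-01 -1.1648495e-01  5.0948282e+02 -1.3767868e+02] -0.116749994
r [ 9.93368685e-01 -1.14972636e-01  4.99481689e+02 -2.18842529e+02] -0.115227446
tray [494.14837111  87.42437972] [671.69506511 231.14952842]
```

View pics/w1z.png

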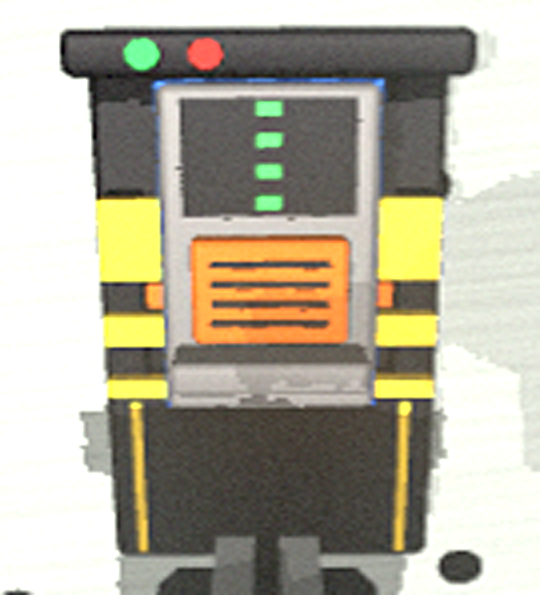

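The release centre is at about (585,-188,82.5), with a 39x31 plate and yaw -0.116. Those fit the given sizes. Next I'll hover, take a force baseline, and press slowly.

```bash
cat >> h.py <<'E'
YAW=-0.116; U=np.array([np.cos(YAW),np.sin(YAW),0]); REL=np.array([584.9,-187.8,82.5])
E
python3 - <<'E'
from rig import env, hand, solver, capture
from h import *
r=down(YAW); p=REL-4*U
env.move_ptp([p[0],p[1],112],r); env.servo_line([p[0],p[1],88],v=60); env.wait(0.2)
F0=np.mean([ (env.wait(0.02),env.read_state()['wrist_force'])[1] for _ in range(8)],0); print('F0',F0)
z=87; zc=None; log=[]
while z>74:
    env.servo_line([p[0],p[1],z],v=12); env.wait(0.06); s=env.read_state(); f=s['wrist_force']-F0
    log.append((z,round(s['ee_pos'][2],2),*np.round(f,1)))
    if zc is None and f[2]>2: zc=s['ee_pos'][2]
    if f[2]>8.8 or abs(f[0])>6: break
    z-=0.5 if zc is not None else .8
np.save('F0.npy',F0); print(*log,sep='\n'); print(zc,s['time'],z)
E
```

```text
F0 [-0.00625247 -0.28033357  0.08188934]
(87, np.float64(86.95), np.float64(-0.2), np.float64(0.6), np.float64(0.1))
(86.2, np.float64(86.16), np.float64(-0.8), np.float64(1.1), np.float64(0.2))
(85.4, np.float64(85.36), np.float64(0.4), np.float64(0.7), np.float64(-1.0))
(84.60000000000001, np.float64(84.58), np.float64(-0.5), np.float64(0.7), np.float64(0.9))
(83.80000000000001, np.float64(83.77), np.float64(0.6), np.float64(0.2), np.float64(0.3))
(83.00000000000001, np.float64(82.97), np.float64(0.1), np.float64(-0.1), np.float64(0.2))
(82.20000000000002, np.float64(82.18), np.float64(-0.2), np.float64(-0.3), np.float64(-0.4))
(81.40000000000002, np.float64(81.38), np.float64(-0.2), np.float64(0.6), np.float64(0.5))
(80.60000000000002, np.float64(80.58), np.float64(0.4), np.float64(-0.8), np.float64(-0.3))
(79.80000000000003, np.float64(79.8), np.float64(0.7), np.float64(0.1), np.float64(0.1))
(79.00000000000003, np.float64(78.98), np.float64(-0.2), np.float64(0.3), np.float64(1.1))
(78.20000000000003, np.float64(78.17), np.float64(0.4), np.float64(0.1), np.float64(0.3))
(77.40000000000003, np.float64(77.37), np.float64(0.9), np.float64(-0.1), np.float64(0.1))
(76.60000000000004, np.float64(76.59), np.float64(-0.1), np.float64(0.0), np.float64(0.1))
(75.80000000000004, np.float64(75.76), np.float64(-0.3), np.float64(0.8), np.float64(-0.4))
(75.00000000000004, np.float64(74.96), np.float64(-0.0), np.float64(-0.2), np.float64(-0.5))
(74.20000000000005, np.float64(74.19), np.float64(0.2), np.float64(0.1), np.float64(-0.2))
None 10.125 73.40000000000005
```

There was no contact even at z 74, which contradicts the measured height. I'll look before going any further.

Run:
```python
from rig import env, hand, solver, capture
from h import *
D={}
for n in('wrist','scene','top'):
    s=env.read_state(); c=capture(n); c['state']=s; D[n]=c
pickle.dump(D,open('d2.pkl','wb')); print(s['ee_pos'],s['wrist_force'],s['finger_gap'])
cv2.imwrite('pics/w2.png',D['wrist']['image'][:,:,::-1])
a=cv2.resize(D['scene']['image'][190:310,170:310],None,fx=4,fy=4,interpolation=cv2.INTER_CUBIC);cv2.imwrite('pics/s2.png',a[:,:,::-1])
```

```text
[ 580.92767339 -187.32115862   74.22773574] [-0.24444572  0.48888351 -0.19065648] 0.18354572992884818
```

View pics/w2.png

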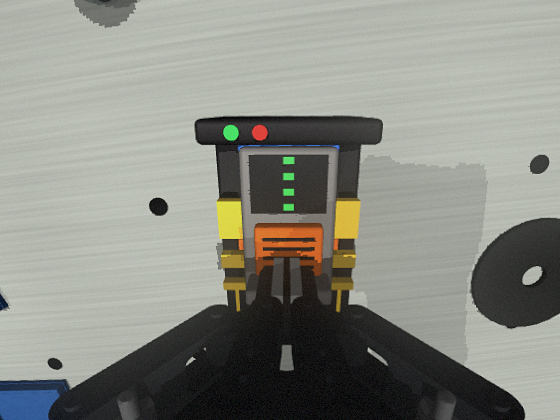

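View pics/s2.png

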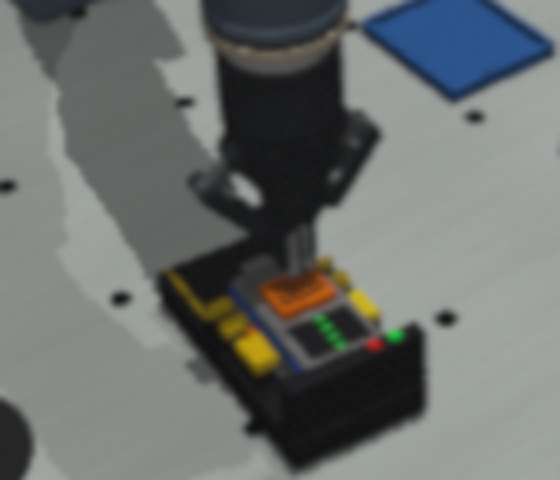

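The tips appear over the front part of the plate. I'll use the depth map to find where the fingertips and plate really are.

Run:
```python
from h import *
D=pickle.load(open('d2.pkl','rb')); c=D['wrist']; c1=pickle.load(open('w1.pkl','rb'))
T=c['tool_from_camera']
for nm,cc in(('now',c),('w1',c1)):
    print(nm)
    for row in range(246,300,4):
        px=np.array([[x,row] for x in(280,288,294)]); z=cc['z_map'][px[:,1],px[:,0]]
        pt=(rays(cc,px)*z[:,None])@T[:3,:3].T+T[:3,3]; print(row,np.round(pt,0).tolist(), cc['image'][row,294])
o=mask(c,(5,150,80),(18,255,255),(250,215,330,258)); p=np.argwhere(o)[:,::-1]; P=depthpts(c,p); print('plate',np.median(P,0),P[:,0].max())
med=lambda box:np.median(depthpts(c,np.array([[x,y] for y in range(box[1],box[3]) for x in range(box[0],box[2])])),0)
print('deck',med((255,160,280,205)))
im=cv2.resize(c['image'][210:310,230:350],None,fx=6,fy=6,interpolation=cv2.INTER_CUBIC); cv2.imwrite('pics/w2z.png',cv2.convertScaleAbs(im[:,:,::-1],alpha=2))
```

```text
now
246 [[8.0, -5.0, -8.0], [8.0, -0.0, -8.0], [7.0, 3.0, -7.0]] [205 100  38]
250 [[6.0, -5.0, -9.0], [6.0, -0.0, -9.0], [6.0, 3.0, -9.0]] [63 41 35]
254 [[3.0, -5.0, -9.0], [3.0, -0.0, -8.0], [3.0, 3.0, -8.0]] [122  60  27]
258 [[9.0, -5.0, -26.0], [9.0, -0.0, -26.0], [9.0, 3.0, -26.0]] [81 77 74]
262 [[10.0, -5.0, -31.0], [9.0, -1.0, -29.0], [9.0, 3.0, -30.0]] [84 80 77]
266 [[9.0, -4.0, -34.0], [10.0, -1.0, -35.0], [9.0, 2.0, -33.0]] [84 81 74]
270 [[10.0, -4.0, -39.0], [10.0, -1.0, -38.0], [9.0, 2.0, -38.0]] [70 68 61]
274 [[10.0, -4.0, -43.0], [10.0, -1.0, -43.0], [10.0, 2.0, -43.0]] [67 62 59]
278 [[9.0, -4.0, -45.0], [10.0, -1.0, -46.0], [10.0, 2.0, -45.0]] [67 61 59]
282 [[9.0, -4.0, -48.0], [9.0, -1.0, -48.0], [9.0, 2.0, -48.0]] [66 62 57]
286 [[10.0, -4.0, -53.0], [9.0, -1.0, -51.0], [10.0, 2.0, -52.0]] [73 67 62]
290 [[10.0, -4.0, -55.0], [9.0, -1.0, -55.0], [9.0, 2.0, -55.0]] [65 64 63]
294 [[9.0, -4.0, -57.0], [10.0, -1.0, -59.0], [9.0, 2.0, -57.0]] [67 66 61]
298 [[8.0, -4.0, -58.0], [8.0, -1.0, -58.0], [9.0, 2.0, -59.0]] [84 81 79]
w1
246 [[-80.0, -9.0, 175.0], [-81.0
[... 461 characters left out ...]
[10.0, -1.0, -39.0], [9.0, 2.0, -38.0]] [77 77 74]
274 [[10.0, -4.0, -42.0], [9.0, -1.0, -42.0], [9.0, 2.0, -42.0]] [71 69 67]
278 [[9.0, -4.0, -45.0], [10.0, -1.0, -45.0], [10.0, 2.0, -46.0]] [69 68 67]
282 [[9.0, -4.0, -48.0], [10.0, -1.0, -49.0], [9.0, 2.0, -48.0]] [69 72 68]
286 [[10.0, -4.0, -52.0], [10.0, -1.0, -52.0], [10.0, 2.0, -52.0]] [67 67 65]
290 [[9.0, -4.0, -55.0], [9.0, -1.0, -54.0], [9.0, 2.0, -55.0]] [68 68 66]
294 [[9.0, -4.0, -58.0], [10.0, -1.0, -59.0], [9.0, 2.0, -57.0]] [60 59 58]
298 [[8.0, -4.0, -58.0], [8.0, -1.0, -59.0], [9.0, 2.0, -59.0]] [81 84 81]
plate [ 593.61679769 -188.4973524    81.99460064] 663.2452861440552
deck [ 625.98407218 -180.32812466   74.68884806]
```

View pics/w2z.png

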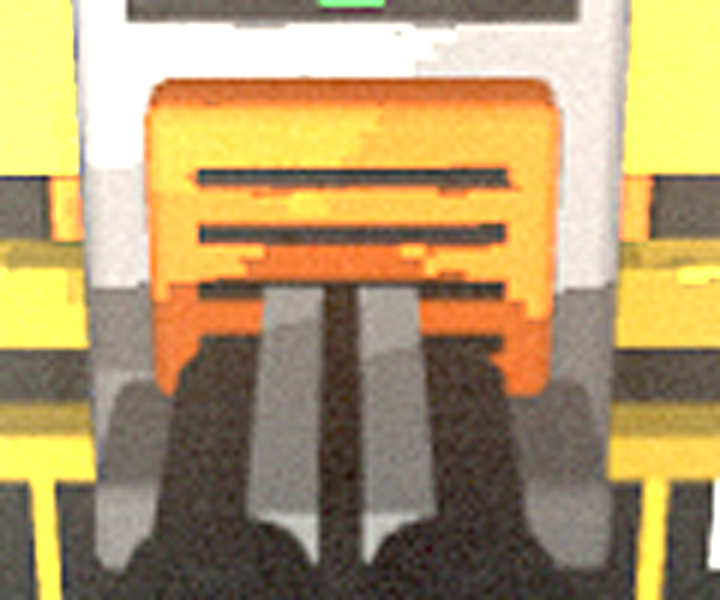

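Run:
```python
from h import *
D=pickle.load(open('d2.pkl','rb')); c=D['scene']
for row in range(240,268,2):
    px=np.array([[x,row] for x in(243,245,247)]); print(row,np.round(depthpts(c,px)).tolist(),c['image'][row,245])
im=cv2.resize(c['image'][235:285,220:285],None,fx=12,fy=12,interpolation=cv2.INTER_NEAREST); cv2.imwrite('pics/s2z.png',cv2.convertScaleAbs(im[:,:,::-1],alpha=1.7))
```

```text
240 [[598.0, -194.0, 162.0], [594.0, -185.0, 155.0], [596.0, -180.0, 154.0]] [24 26 27]
242 [[584.0, -185.0, 142.0], [594.0, -185.0, 149.0], [595.0, -180.0, 147.0]] [24 25 26]
244 [[594.0, -192.0, 146.0], [595.0, -187.0, 144.0], [594.0, -180.0, 140.0]] [24 25 26]
246 [[594.0, -192.0, 140.0], [591.0, -184.0, 134.0], [591.0, -178.0, 130.0]] [48 49 49]
248 [[593.0, -192.0, 132.0], [593.0, -186.0, 129.0], [588.0, -177.0, 120.0]] [57 58 58]
250 [[594.0, -193.0, 127.0], [591.0, -185.0, 121.0], [590.0, -178.0, 116.0]] [53 54 54]
252 [[594.0, -194.0, 121.0], [592.0, -187.0, 116.0], [588.0, -178.0, 108.0]] [51 52 52]
254 [[593.0, -193.0, 113.0], [594.0, -188.0, 112.0], [590.0, -179.0, 104.0]] [55 57 56]
256 [[592.0, -193.0, 106.0], [591.0, -186.0, 102.0], [574.0, -169.0, 80.0]] [58 58 58]
258 [[592.0, -193.0, 100.0], [579.0, -179.0, 83.0], [582.0, -175.0, 82.0]] [62 46 40]
260 [[582.0, -187.0, 82.0], [584.0, -183.0, 81.0], [588.0, -179.0, 82.0]] [72 40 17]
262 [[589.0, -192.0, 83.0], [591.0, -188.0, 83.0], [593.0, -183.0, 81.0]] [107  56  24]
264 [[591.0, -195.0, 80.0], [595.0, -191.0, 80.0], [600.0, -188.0, 82.0]] [139  70  21]
266 [[598.0, -199.0, 80.0], [601.0, -195.0, 80.0], [603.0, -190.0, 78.0]] [153  74  15]
```

View pics/s2z.png

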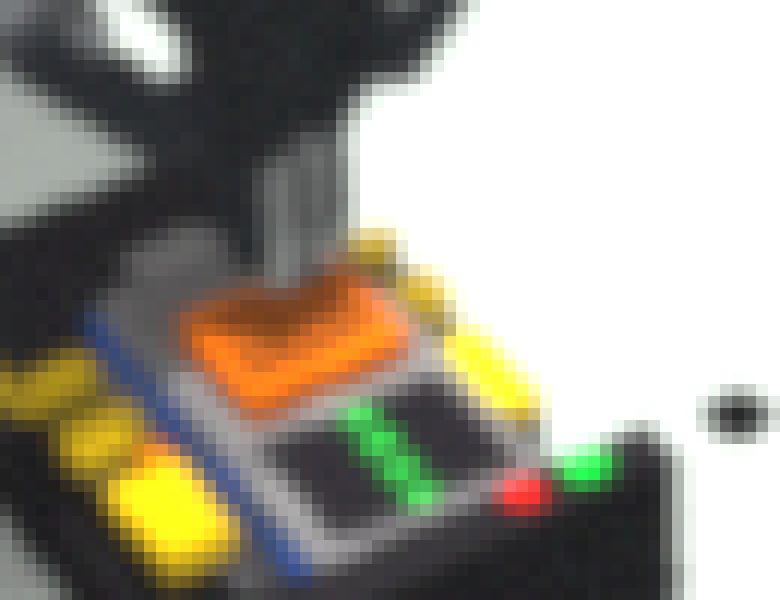

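Both cameras put the real fingertips at z≈98–100 while the TCP reads 74. So the tips sit about 24 mm short of the stated TCP, and the plate should be met at a TCP z of about 58. I'll continue the guarded press with that correction, watching for a touch on the ridge.

Run:
```python
from rig import env, hand, solver, capture
from h import *
F0=np.load('F0.npy'); p=REL-3*U
env.servo_line([p[0],p[1],74],v=30)
z=72; zc=None; log=[]
while z>50:
    env.servo_line([p[0],p[1],z],v=15); env.wait(0.05); s=env.read_state(); f=s['wrist_force']-F0
    log.append((z,round(s['ee_pos'][2],2),*np.round(f,1)))
    if zc is None and f[2]>2: zc=s['ee_pos'][2]
    if z>64 and np.linalg.norm(f)>3: break
    if f[2]>8.8 or abs(f[0])>6: break
    z=round(z-(0.5 if zc is not None else (1.5 if z>63 else .7)),2)
for l in log: print(*map(float,l))
print(zc,s['time'],z)
```

```text
72.0 71.89 0.7 -0.4 -0.6
70.5 70.44 0.2 0.2 0.3
69.0 68.96 0.3 0.5 -0.5
67.5 67.45 0.2 -0.6 0.2
66.0 65.96 -0.6 0.2 -0.3
64.5 64.42 0.4 0.4 1.1
63.0 62.95 0.2 1.0 0.4
62.3 62.26 -0.9 0.2 0.3
61.6 61.58 -0.2 -0.6 -0.9
60.9 61.07 -0.8 1.2 2.9
60.4 60.57 -1.7 0.6 3.5
59.9 59.96 -0.8 0.2 5.4
59.4 59.47 0.2 0.8 4.7
58.9 59.0 -0.7 0.9 5.8
58.4 58.54 -0.7 0.5 6.1
57.9 58.08 -1.8 0.2 5.5
57.4 57.62 -1.4 0.1 7.0
56.9 57.16 -1.0 1.1 6.9
56.4 56.7 -1.2 0.7 6.8
55.9 56.22 -1.4 1.5 7.8
55.4 56.0 -2.3 1.2 11.4
61.066307005881455 16.8583 55.4
```

The spring started at 61.1 and bottomed at 56.0, a travel of 5 mm, so the release is fully down. Now pulling along dock -x in small monitored steps, regulating the press force.

Run:
```python
from rig import env, hand, solver, capture
from h import *
F0=np.load('F0.npy'); p=REL-3*U; z=55.6
env.servo_line([p[0],p[1],z],v=10); env.wait(0.15)
log=[];d=0;step=1.0
ft=9
while d<82:
    d+=step
    q=p-d*U; env.servo_line([q[0],q[1],z],v=20); s=env.read_state(); f=s['wrist_force']-F0
    pull=f@U; ft=.5*ft+.5*f[2]
    log.append((d,s['ee_pos'][2],pull,f[1],f[2]))
    if ft<8.3: z-=0.1
    if ft>10.5: z+=0.1
    if pull>11 or f[2]>17 or s['ee_pos'][2]>57.2: break
    step=1 if d<8 else 2
for l in log: print(*np.round(l,2))
print(s['time'],z)
c=capture('wrist'); c['state']=s; pickle.dump(c,open('w3.pkl','wb')); cv2.imwrite('pics/w3.png',c['image'][:,:,::-1])
```

```text
1.0 56.25 0.23 -0.02 8.16
2.0 56.51 2.52 -0.56 7.34
3.0 56.61 4.96 -0.57 7.35
4.0 56.64 4.97 -0.32 7.49
5.0 56.58 4.6 -0.09 7.02
6.0 56.49 5.67 -0.78 7.85
7.0 56.48 6.23 0.26 8.27
8.0 56.44 6.22 0.06 8.59
10.0 56.37 6.29 0.35 7.42
12.0 56.24 6.1 -0.5 7.71
14.0 56.18 5.16 0.65 7.81
16.0 56.1 5.49 -0.21 8.81
18.0 56.05 6.39 -1.38 8.73
20.0 55.97 6.07 -0.62 8.16
22.0 55.91 5.86 0.07 8.53
24.0 55.91 5.56 0.38 8.62
26.0 55.94 4.99 0.45 8.78
28.0 55.92 6.06 0.21 10.02
30.0 55.92 5.62 -0.69 9.72
32.0 55.94 5.44 -0.12 8.62
34.0 55.91 5.58 -0.19 8.64
36.0 55.91 5.74 0.29 9.2
38.0 55.89 6.12 0.14 9.49
40.0 55.89 5.74 -1.46 8.19
42.0 55.91 5.6 -0.22 8.96
44.0 55.9 5.97 -0.35 8.67
46.0 55.91 5.91 -0.08 9.39
48.0 55.89 5.41 0.69 8.81
50.0 55.9 5.45 -0.67 8.58
52.0 55.88 6.23 -0.47 9.08
54.0 55.91 4.66 0.36 8.84
56.0 55.89 5.42 0.13 9.02
58.0 55.89 6.96 -1.06 9.58
60.0 55.91 5.29 0.76 9.0
62.0 55.89 5.5 0.29 8.63
64.0 55.91 5.62 -0.21 9.47
66.0 55.88 5.81 -0.24 8.81
68.0 55.87 6.28 -0.52 9.65
70.0 55.89 5.41 0.12 10.06
72.0 55.89 5.93 0.21 9.88
74.0 55.88 6.08 0.55 9.39
76.0 55.91 5.85 -0.19 9.96
78.0 55.9 6.45 -0.56 9.58
80.0 55.9 6.48 -0.35 10.9
82.0 55.89 5.23 -0.31 9.58
28.5083 54.499999999999986
```

View pics/w3.png

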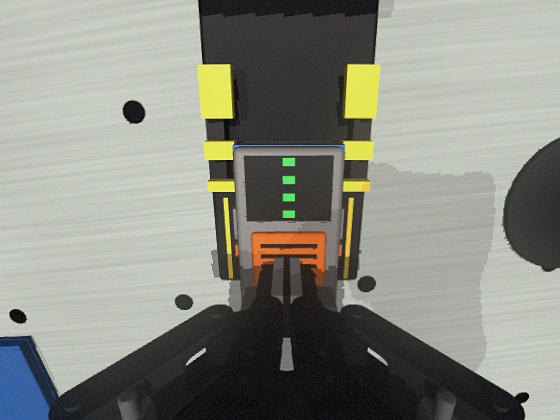

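The pack is out. Its rear edge is at row 147 and its feet at about row 225, in front of the rail ends at row 190. Now I'll compute its pose, release the press, rise and grip across the width.

Run:
```python
from rig import env, hand, solver, capture
from h import *
c=pickle.load(open('w3.pkl','rb')); bed=34.6
P=onplane(c,[[235,147],[344,147]],bed+40); print('rear',P, np.linalg.norm(P[0]-P[1]))
e=P[0]-P[1]; yaw=np.arctan2(-e[0],e[1]); mid=P.mean(0); print('yaw',yaw,'origin',mid-50*U)
s=env.read_state(); q=s['ee_pos']
# ridge contact estimate: tip front edge = ridge rear (pack -28)
print('via contact', q-11*U+28*U)
# release
a=q+2*U; env.servo_line([a[0],a[1],57],v=20); a=a+1*U
env.servo_line([a[0],a[1],100],v=80); hand.grip(85)
s=env.read_state(); c=capture('wrist'); c['state']=s; pickle.dump(c,open('w4.pkl','wb')); cv2.imwrite('pics/w4.png',c['image'][:,:,::-1])
print(s['time'],s['ee_pos'],s['finger_gap'])
```

```text
rear [[ 572.15607912 -159.97818968   74.6       ]
 [ 566.08728146 -212.36978364   74.6       ]] 52.74191334033703
yaw -0.11532137711793797 origin [ 519.45770324 -180.38698538   74.6       ]
via contact [ 521.14309111 -180.46653495   55.87323122]
30.5 [ 507.24423608 -178.85552802  100.00862576] 85.02914967437208
```

View pics/w4.png

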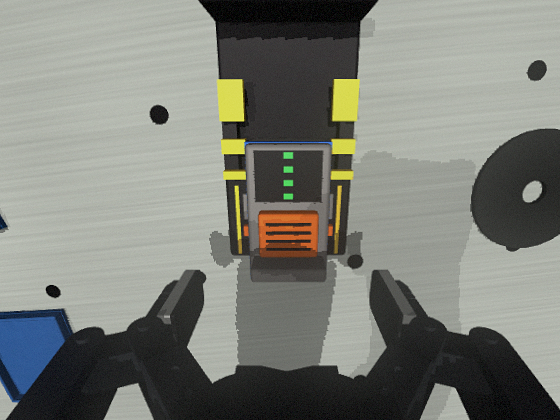

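The pack's origin is (520.5,-180.5) from two independent estimates 1.7 mm apart, which puts it at dock x≈-45, clear of the rails. Gripping across its width now.

Run:
```python
from rig import env, hand, solver, capture
from h import *
g=np.array([520.5,-180.5,0])-2*U; r=down(YAW); F0=np.load('F0.npy')
env.servo_line([g[0],g[1],100],rot=r,v=120)
env.servo_line([g[0],g[1],50],v=80); print(env.read_state()['wrist_force']-F0)
env.servo_line([g[0],g[1],28],v=40); print(env.read_state()['wrist_force']-F0)
hand.grip(40,50); env.wait(0.1); s=env.read_state(); print(s['finger_gap'],s['wrist_force']-F0,s['time'])
for n in('wrist','scene'):
    c=capture(n); c['state']=s; pickle.dump(c,open(n[0]+'5.pkl','wb'))
    im=c['image'] if n=='wrist' else cv2.resize(c['image'][180:320,150:320],None,fx=4,fy=4)
    cv2.imwrite(f'pics/{n[0]}5.png',im[:,:,::-1])
```

```text
[-0.05850784 -0.42711288  1.16282684]
[ 0.94085521 -0.17167968  0.73627652]
54.80157881810288 [-1.61897951  0.11990832  5.0730023 ] 32.7667
```

View pics/w5.png

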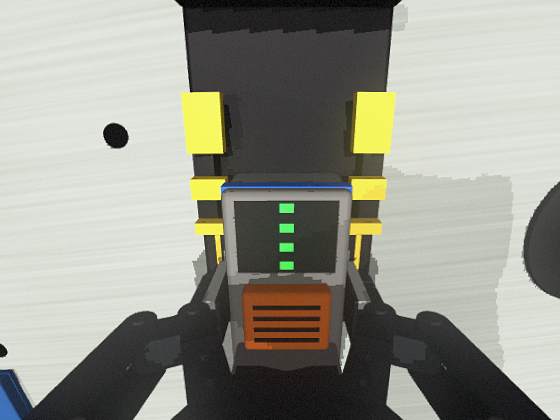

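View pics/s5.png

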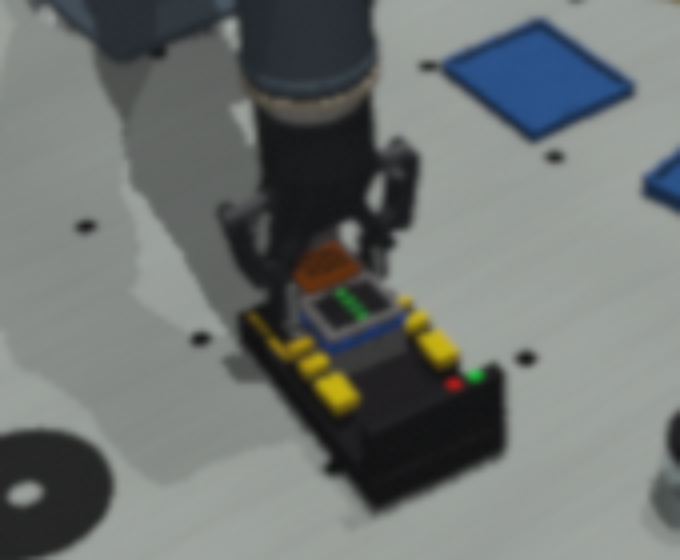

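Grip holds at a 54.8 mm gap, and the pack sits level between the pads. I'll lift, check, and carry it over the tray.

Run:
```python
from rig import env, hand, solver, capture
from h import *
D=pickle.load(open('d0.pkl','rb'));c=D['top']
b=big(mask(c,(105,120,40),(130,255,255),(195,170,260,245)));P=onplane(c,b,10)[:,:2].astype(np.float32)
B=cv2.boxPoints(cv2.minAreaRect(P)); print('tray box',B.round(0).tolist(),B.mean(0))
F0=np.load('F0.npy')
q=env.read_state()['ee_pos']
env.servo_line([q[0],q[1],38],v=30); env.wait(0.1); s=env.read_state(); print(s['finger_gap'],s['wrist_force']-F0)
if s['finger_gap']>50:
    env.servo_line([q[0],q[1],110],v=100); 
    T=np.array([581,183]); ty=0.186; u=np.array([np.cos(ty),np.sin(ty)]); t=T-2*u
    env.move_ptp([t[0],t[1],110],down(ty))
    s=env.read_state(); c=capture('wrist'); c['state']=s; pickle.dump(c,open('w6.pkl','wb')); cv2.imwrite('pics/w6.png',c['image'][:,:,::-1])
    c2=capture('top'); cv2.imwrite('pics/t6.png',c2['image'][:,:,::-1])
    c2=capture('scene'); cv2.imwrite('pics/s6.png',c2['image'][:,:,::-1])
    print(s['finger_gap'],s['wrist_force']-F0,s['ee_pos'],s['time'])
```

```text
tray box [[491.0, 233.0], [516.0, 104.0], [671.0, 133.0], [646.0, 262.0]] [580.90424 182.74763]
54.79271973047967 [-0.73687383 -0.01652637 -6.10587734]
54.781468682330654 [ 0.59620109 -0.25015    -6.03210474] [579.41300169 180.1498315  109.84867923] 35.6917
```

View pics/w6.png

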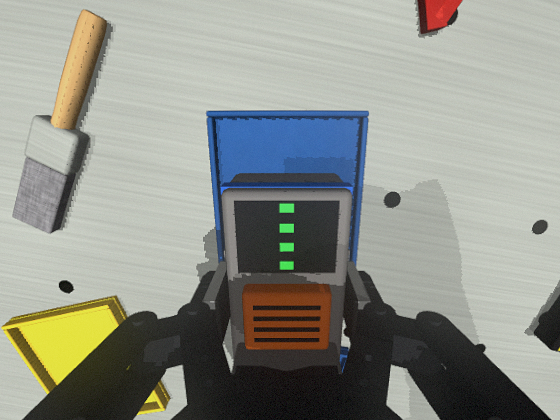

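View pics/s6.png

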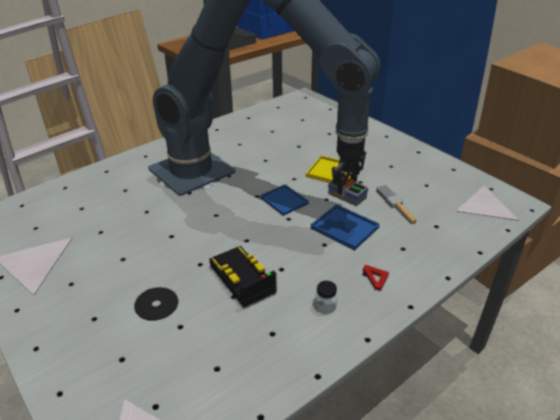

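The pack (cols 222 to 350) is centred and aligned over the tray (cols 208 to 367), and the lifted weight is about 6 N. I'll lower it with force sensing.

Run:
```python
from rig import env, hand, solver, capture
from h import *
c=pickle.load(open('w6.pkl','rb')); P=onplane(c,[[208,112],[367,112]],18); print('tray far edge',P.round(1).tolist(),P.mean(0)-80*np.array([np.cos(.186),np.sin(.186),0]))
q=c['state']['ee_pos']
env.servo_line([q[0],q[1],20],v=80); env.servo_line([q[0],q[1],5],v=40); env.wait(0.2)
F1=np.mean([(env.wait(0.02),env.read_state()['wrist_force'])[1] for _ in range(6)],0)
z=4.;log=[]
while z>-5:
    env.servo_line([q[0],q[1],z],v=15); env.wait(.04); s=env.read_state(); f=s['wrist_force']-F1
    log.append((z,s['ee_pos'][2],*f))
    if f[2]>4: break
    z-=.5
for l in log: print(*np.round(l,2))
c=capture('wrist'); c['state']=s; pickle.dump(c,open('w7.pkl','wb')); cv2.imwrite('pics/w7.png',c['image'][:,:,::-1])
print(s['time'],F1)
```

```text
tray far edge [[647.3, 259.7, 18.0], [671.1, 131.3, 18.0]] [580.60172431 180.66716666  18.        ]
4.0 3.99 -0.36 -0.8 -0.55
3.5 3.46 -0.47 0.28 -0.08
3.0 2.97 -0.61 -0.47 -0.66
2.5 2.48 0.27 -0.13 -0.3
2.0 1.98 -0.32 -0.48 0.03
1.5 1.47 -0.02 -0.52 -0.46
1.0 0.98 -0.5 -0.13 -0.5
0.5 0.47 0.65 0.08 -0.1
0.0 -0.04 -0.57 -0.12 0.01
-0.5 -0.52 -0.86 -0.71 -0.71
-1.0 -0.93 0.29 -0.42 0.83
-1.5 -0.95 -2.7 -1.72 11.17
41.4417 [ 0.11219647  0.15650049 -4.9545433 ]
```

View pics/w7.png

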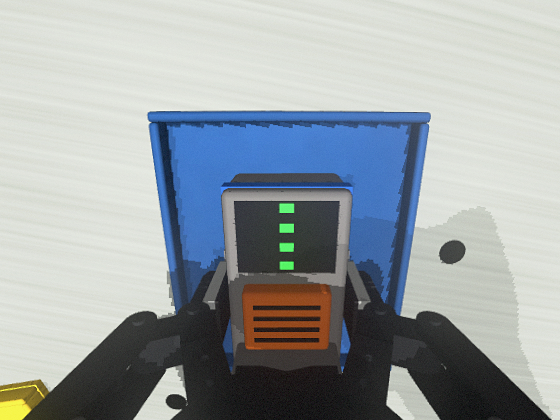

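The floor was met at -0.95, close to the expected -1.6, and the pack is centred in the tray. Next I'll release, rise and check.

Run:
```python
from rig import env, hand, solver, capture
from h import *
s=env.read_state(); q=s['ee_pos']
env.servo_line([q[0],q[1],-1.1],v=10)
hand.grip(80); env.wait(0.1)
env.servo_line([q[0],q[1],60],v=60); env.servo_line([q[0],q[1],160],v=150)
env.wait(0.2); s=env.read_state(); c=capture('wrist'); c['state']=s; pickle.dump(c,open('w8.pkl','wb')); cv2.imwrite('pics/w8.png',c['image'][:,:,::-1])
c2=capture('scene'); cv2.imwrite('pics/s8.png',c2['image'][:,:,::-1]); print(s['time'],s['finger_gap'],s['wrist_force'])
```

```text
44.4 79.80424995650762 [-0.26732442 -0.27263879 -0.91124625]
```

View pics/w8.png

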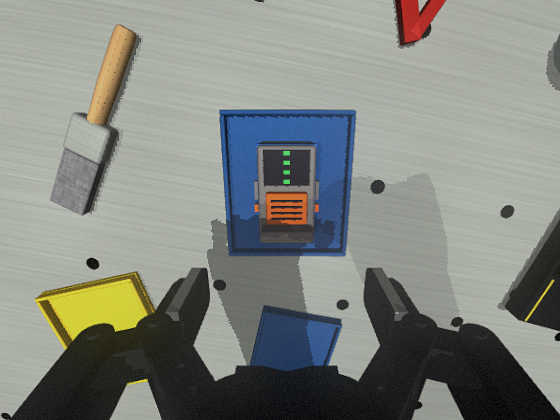

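View pics/s8.png

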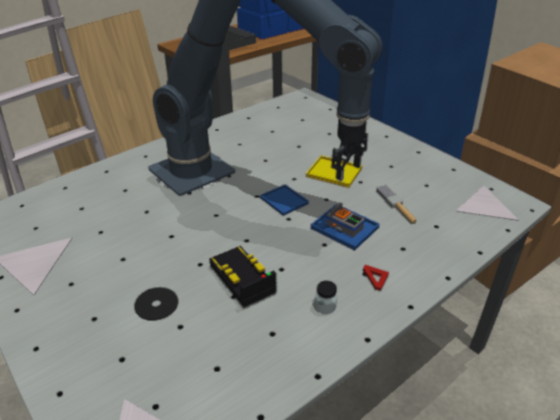

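The pack lies flat and upright in the larger blue tray. Before handing in, a numeric check of its pose.

Run:
```python
from rig import env, hand, solver, capture
from h import *
c=pickle.load(open('w8.pkl','rb'))
o=cv2.morphologyEx(mask(c,(5,150,80),(18,255,255),(264,188,312,224)),cv2.MORPH_CLOSE,np.ones((5,5)))
z=np.median(depthpts(c,np.argwhere(o)[:,::-1])[:,2]); P=onplane(c,big(o),53)[:,:2]; r=rect(P); print('plate z',z,'(expect 53)',r)
u=np.array([np.cos(.186),np.sin(.186)]); v=np.array([-u[1],u[0]]); e=np.array(r[0])+10*u-[580.8,182]; print('pack in tray',e@u,e@v)
g=np.array([(x,y) for x in range(264,308) for y in range(150,186)]); Q=depthpts(c,g); A=np.c_[Q[:,:2],np.ones(len(Q))]; k=np.linalg.lstsq(A,Q[:,2],rcond=None)[0]; print('deck z',np.median(Q[:,2]),'(45) tilt',np.hypot(*k[:2]))
env.finish_job()
```

```text
plate z 52.63610913349376 (expect 53) (array([572.3, 180.6]), array([31.3, 38.8]), 10.66)
pack in tray 1.3877084636978876 0.19604717223051946
deck z 45.10484762868694 (45) tilt 0.7339424462411579
the job is handed in; nothing more can be done
```

I took the pack off the dock and set it down in the larger blue tray, then handed the job in at about 45 s of the 69 s allowed. No verdict is reported.

**What I did**
- I pressed the release through its full travel: force began at TCP z 61.1 and bottomed at 56.0, about 5 mm. The pack was still at home.
- I slid the pack about 75 mm out with the release held down. The pull was about 6 N and the press 7–11 N. It stopped on the shelf at about dock x -45 mm.
- I gripped it across its width (54.8 mm gap), carried it to the tray and lowered it until it touched the floor. I then let go and rose clear.

**Last checks**
- **Position:** the pack is about 1.4 mm (x) and 0.2 mm (y) from the tray's centre, and in line with it.
- **Height:** the release plate is at 52.6 mm (expected 53) and the deck at 45.1 mm (expected 45).
- **Other objects:** the magnet, brush, jar and disc look unmoved in the last pictures. I didn't measure them.

**Checks that disagreed**
- **Fingertips:** they are about 22–24 mm shorter than the stated TCP. My first press stopped in the air without touching anything. I corrected for this using the camera depths and the contact force.
- **Tilt:** my last plane fit gave a slope of 0.73. That can't be squared with the deck and plate heights or with the pictures, which show the pack flat. The patch probably took in bad depth readings, but I handed in without redoing it, so flatness rests on the heights and the pictures.

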